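# Hang the bayonet filter element on the swinging drip hanger

### The job

The oil-mist filter element has to come out of its housing and hang up to drip. First steady the swinging hanger of the drip stand with a light touch from one side, back off and leave it hanging still. Then turn the element by its handle about 60 degrees anticlockwise (seen from above) until its lugs come free of the bayonet rim, lift it straight out, hang it by the eye of its handle on the hanger's peg, behind the upturned end, and let go so that it hangs quietly over the tray. Leave the nearby oil bottle, jar and small blank flange where they are.

Things in the scene. Friction and masses are not known exactly. Their poses are not given: they have to be found in the camera images.
- drip_stand: Drip stand, fixed: grey base 245 x 130 x 8 mm, steel tray 126 x 120 mm on it (rim z 26 mm), upright rod behind (304 mm high). Origin on the bench under the tray's centre, straight under hook_seat when the hanger is plumb. x from tray to rod (rod at x 150 mm), y left, z up. A boss holds the pivot pin along x at z 274 mm. Only peg and shank stand in front of x = 83 mm.
- hanger (a joint): Angle (rad) of the drop hanger, a bent 10 mm steel rod, 0.22 kg, swinging almost without friction about the stand's pivot pin. 0 = plumb, + = lower part towards the stand's +y. Starts swinging up to 0.42 rad (0.7 s a swing), does not die down in time. Shank at x 100 mm drops 115 mm to the axis of a level peg that points to -x and ends at x -35 mm in an upturned end 10 mm above the peg's top.
- hook_seat (a point): Point on top of the hanger's peg (10 mm thick; it may be pushed sideways anywhere), 100 mm in front of the shank, 20 mm behind the inner side of the upturned end; moves with the hanger, z 164 mm when plumb. x along the peg to the shank, z up when plumb. The eye of the handle shall rest on the peg near here.
- filter_housing: Alloy housing, fixed: round bowl 114 mm across, 86 mm high, foot 128 mm across, two short ports along its x (158 mm over all). Origin on the bench on its axis, z up. The top rim (opening 76 mm across) covers the element's lugs; two gaps 30 degrees wide at 60 and 240 degrees (anticlockwise from its x) let them up. Stops keep the lugs between about -4 and 63 degrees.
- filter_element: Loose pleated cartridge, 0.2-0.33 kg. Origin at underside centre, z up. Body 52 mm across, 58 long; cap 70 across (z 58-70) with lugs 12 wide along +-x out to 42 mm; flat steel handle 64 wide (y), 8 thick (x): eye 44 wide, z 78-114, open along x; grip tab z 114-146. Starts locked, x 0-12 degrees anticlockwise of the housing's x, underside z 12; at 60 degrees it lifts out (80 mm to clear the rim).
- eye_top (a point): Upper edge of the handle's eye, in the middle of the handle: 114 mm above the element's origin, moves with it; its axes are the element's.
- grip_tab (a point): Grip point on the handle's tab, 23 mm above the eye's upper edge and 9 mm below the top of the handle: fingers that close here across the 8 mm thickness (along the element's x) leave the eye free.
- oil_bottle: Oil bottle with a red cap, the one nearer the robot, 60 mm across, 147 mm high, origin at its underside; a bystander.
- jar: White jar with a screw lid, 66 mm across, 76 mm high, origin at its underside; a bystander.
- flange: Small blank flange, 40 mm across, 10 mm high, origin at its underside; a bystander.
Not all that is in view belongs to the job. There is more than one size of the filter_element; the job needs the larger.

How it is judged:
By the outcome, as a careful person would: the job done as asked, in the order asked, and still so for the second after the job is handed in, with the robot touching nothing.
It also fails if it takes over 64 s, if anything falls off the work surface, if the arm or the gripper's body presses on something with over 40 N, if the wrist force passes 120 N, or if a joint passes its speed limit or range.

### The arm

A 6-joint arm with a two-finger parallel gripper is mounted at the origin on a cart in front of the work surface, level with it; the furniture and walls round the work are solid. World frame = base frame: x ahead of the robot, y to its left, z up, the work surface at z = 0. Lengths are in m, angles in rad, forces in N, time in s.
With the tool pointing down it reaches from about 0.225 to 0.875 m from the base axis. Payload 3.4 kg.
Tool frame: the origin (TCP) lies at the very end of the fingers, on their centre line; the grasp point (between the pads) lies 19 mm behind it; z points along the fingers, y is the direction in which the jaws open and shut (so a half turn about z gives the same grasp; the last joint's range is limited). The gripper opens to 85 mm and grips with 20 to 120 N. Pads are 22 mm wide; open, the fingers measure 114 mm over their backs; the gripper's body (76 mm by 85 mm) begins 54 mm behind the grasp point. The pads swing forward as they close: fully open they stand 13 mm farther back than shut.
Start: joints at [-1.403, 0.276, 1.505, -0, 1.361, -0.121], TCP at [0.164, -0.551, 0.231] pointing down, gripper open.
Joint ranges: [-2.89, 2.89], [-0.75, 2.08], [0.22, 2.7], [-1.18, 4.32], [0.11, 2.71], [-2.7, 2.7]. Speed limits (rad/s): [2.57, 2.57, 3.14, 3.14, 3.14, 3.14].

### API

Orientations are given as a unit quaternion [w, x, y, z].
In Python, from rig import manip gives the robot as it stands. The module is installed in compiled form; this text tells all that it offers.
- The arm moves only by the tool carry_out, never from a script. Its argument "moves" is one flat list of numbers, 5 for each row, row after row: the opening in per cent of the stroke, from 0 (shut) to 100 (fully open), then the shift along the world's x, y, z in cm, then the turn about the world's z in rad. A call has exactly 10 rows; each row shifts and turns the commanded pose from where the row before left it; what a row does not reach is not made up. A row lasts 1/10 s, in which the tool goes at most 50 mm and 8.59 degrees, less where a joint would pass 70% of its speed; a pose out of reach is approached as far as the arm can. A call is refused whole if a number of a shift passes 5 or a number of a turn 0.15, either way. A call with a gripper value outside its range is refused whole. The fingers move at their own pace and stop on an object; "squeeze" is the grip in N (left out, the last holds). Time passes only in rows, so rows that do not move let the fingers close, or fill a call up. It gives the time, the measured TCP pose, the force and the opening at its end, in the units of the state.
- manip.get_state(): the state, without advancing time (a new reading comes with each control period).
- manip.get_image(name): name is "scene" or "top" or "wrist"; returns the picture (420x560x3 uint8, red, green, blue); there is no depth.
- manip.camera_info(name): a dict with "fov_y" (degrees; the focal length in pixels is half the picture's height over the tangent of half this angle, whatever the lens; pixels are square), "cx", "cy" (the principal point, pixels), "rvec" (rotation vector, rad) and "tvec" (3), from world to camera coordinates, as OpenCV has them; the wrist camera has in their place "hand_eye" (4x4, takes a point from camera to tool coordinates, whose origin is the TCP and whose axes are the flange's). Camera axes: x right, y down, z forward; pixel columns grow to the right and rows downward; lengths in m; the calibration is good to about 2 mm. The wrist camera is an equidistant fisheye: a pixel r from the principal point sees the ray r / f radians off the axis. A picture is of the moment at which its call begins: read the wrist's pose just before it. camera_info takes no time and is no camera call.
- manip.sign_off(): hands the job in, once; it reports no verdict.
The state is a dict: "clock": time; "qpos": joint angles; "qd": joint speeds; "effort": joint torques, N m; "position": TCP position; "ee_rot": TCP orientation; "contact_force": force on the tool from outside, world axes, zero at the start; "moment": the same for the moment, N m; "width": finger opening in m.
Only numpy, scipy, OpenCV 4.12 (cv2) and the standard library are available. Lean on these libraries where they do the work, as an engineer would, in place of code of your own. Each camera call takes 0.05 s, during which the arm holds its last target. There are 200 camera calls.

## Working session

There is one attempt and no reset: what is moved stays moved. The work goes in short steps, Python scripts to look and compute and a tool call to move; the robot and the scene stay as the last step left them, time stands still between calls to the robot, and variables do not carry over. Pictures are saved under pics/ and viewed, about 8 in all and at most 12, crops included, and the job is handed in when it is done.

Besides the shell and the picture viewer there is one more tool, called after "Request:" by a JSON object that holds its "api" and its "payload". carry_out: Moves the arm, as the interface text tells. Its arguments: {"type":"object","properties":{"moves":{"type":"array","items":{"type":"number"}},"squeeze":{"type":"number"}},"required":["moves"]}

```bash
mkdir -p pics
cat > h.py <<'E'
import numpy as np, cv2
from rig import manip
def cam(n):
    i=manip.camera_info(n); f=210/np.tan(np.radians(i["fov_y"])/2)
    R=cv2.Rodrigues(np.array(i["rvec"],float))[0]; return f,i["cx"],i["cy"],R,np.array(i["tvec"],float)
def unproj(n,u,v,z):
    f,cx,cy,R,t=cam(n); d=R.T@np.array([(u-cx)/f,(v-cy)/f,1]); c=-R.T@t
    return c+d*(z-c[2])/d[2]
def proj(n,p):
    f,cx,cy,R,t=cam(n); q=R@np.array(p)+t; return cx+f*q[0]/q[2],cy+f*q[1]/q[2]
def tri(n1,a,n2,b):
    A=[];B=[]
    for n,(u,v) in((n1,a),(n2,b)):
        f,cx,cy,R,t=cam(n); d=R.T@np.array([(u-cx)/f,(v-cy)/f,1]);d/=np.linalg.norm(d);c=-R.T@t
        P=np.eye(3)-np.outer(d,d);A.append(P);B.append(P@c)
    return np.linalg.lstsq(np.vstack(A),np.hstack(B),rcond=None)[0]
def save(n,f,crop=None,s=1):
    im=manip.get_image(n); 
    if crop: im=im[crop[1]:crop[3],crop[0]:crop[2]]
    im=cv2.resize(im,None,fx=s,fy=s,interpolation=cv2.INTER_CUBIC); cv2.imwrite("pics/"+f,im[:,:,::-1])
E
python3 - <<'E'
from h import *
im=[manip.get_image(n) for n in("scene","top")]
for k,n in enumerate(("scene","top")):
    np.save("pics/%s0.npy"%n,im[k]); print(n,manip.camera_info(n)); cv2.imwrite("pics/%s0.png"%n,cv2.resize(im[k],(800,600))[:,:,::-1])
print(manip.get_state()); print(manip.camera_info("wrist"))
E
```

```text
scene {'fov_y': 54.623083933269015, 'cx': 280.8107005204402, 'cy': 208.86738331030494, 'rvec': array([ 2.09979427, -0.54295215,  0.27479109]), 'tvec': array([-0.33741476,  0.5286474 ,  0.41970105])}
top {'fov_y': 45.93540146562634, 'cx': 278.6062531698137, 'cy': 202.0394900139923, 'rvec': array([ 2.10968628, -2.14321962,  0.1857142 ]), 'tvec': array([0.41723433, 0.6329249 , 1.35350547])}
{'clock': 0.1, 'qpos': array([-1.40301285e+00,  2.76551940e-01,  1.50600797e+00,  1.47905789e-05,
        1.36071025e+00, -1.20995645e-01]), 'qd': array([ 0.00021593,  0.00146412, -0.00454804, -0.00030779, -0.00110512,
        0.00030081]), 'effort': array([ 1.71157066e-03, -4.17697942e+01, -2.46405566e+01, -1.02440015e-04,
        5.75718965e-03, -4.00391613e-07]), 'position': array([ 0.16367261, -0.55072091,  0.23051413]), 'ee_rot': array([-8.38690432e-04,  9.89593800e-01,  1.43886786e-01, -1.23904605e-05]), 'contact_force': array([ 0.54222958, -0.30890893,  0.08732902]), 'moment': array([ 0.04097701, -0.02510503, -0.0107899 ]), 'width': 0.08546289374308165}
{'fov_y': 65.70646984690485, 'cx': 278.8866096579103, 'cy': 211.04659735148635, 'hand_eye': array([[-3.56357799e-04, -9.57323372e-01, -2.89018743e-01,
         7.47199897e-02],
       [ 9.99999891e-01, -2.53727265e-04, -3.92565264e-04,
         7.74055416e-04],
       [ 3.02479967e-04, -2.89018851e-01,  9.57323358e-01,
        -1.41820034e-01],
       [ 0.00000000e+00,  0.00000000e+00,  0.00000000e+00,
         1.00000000e+00]])}
```

View pics/scene0.png

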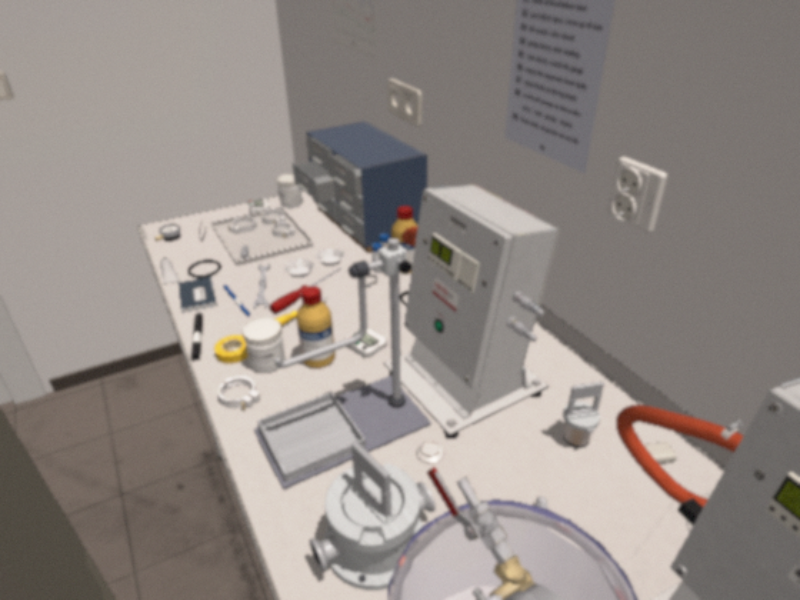

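View pics/top0.png

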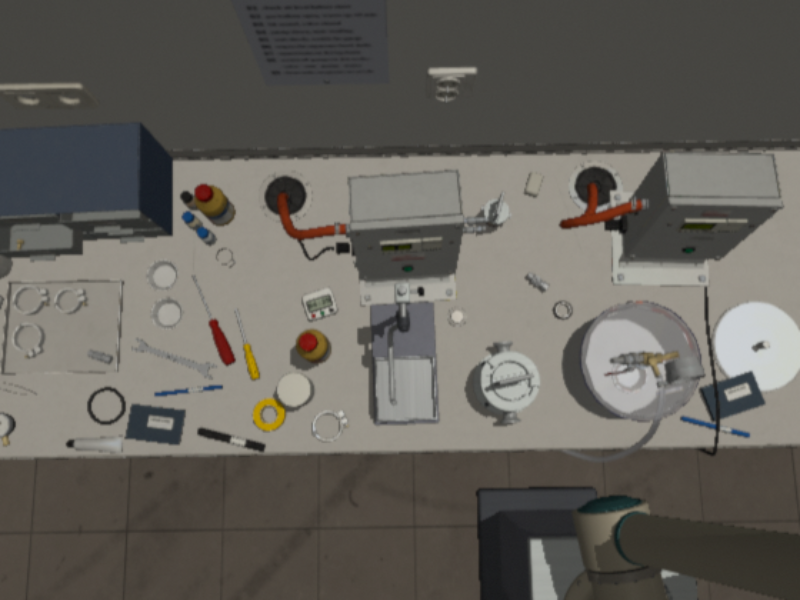

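Top view (800 px scale): housing with element at (510,380); decoy is the smaller element at (497,210). In the scene view the housing's element is at (372,490), the decoy at (582,410). Choice: the one in the housing, which is larger and locked in. The stand tray is at (405,390) and its peg at (392,375). The bottle near the robot is at (312,346), the jar at (294,390), the flange at (457,317).

Run:
```python
from h import *
np.set_printoptions(precision=4,suppress=True)
s=.7
for k,(u,v,z) in dict(baseFL=(372,303,.008),baseFR=(436,303,.008),trayNL=(375,422,.026),trayNR=(439,421,.026),trayFL=(376,357,.026),trayFR=(437,357,.026),rodtop=(403,290,.304),housing=(510,380,.086),flange=(457,317,.01),bottle=(308,342,.147),jar=(294,389,.076),hL=(488,388,.15),hR=(530,376,.15)).items(): print(k,unproj("top",u*s,v*s,z))
cv2.imwrite("pics/c1.png",np.hstack([cv2.resize(np.load("pics/top0.npy")[225:305,250:390],None,fx=5,fy=5,interpolation=3)])[:,:,::-1])
ims=[manip.get_image("top") for _ in range(16)]
# peg tip tracking: diff vs median in tray region
a=np.array(ims).astype(int); np.save("pics/swing.npy",a)
```

```text
baseFL [0.6192 0.4613 0.008 ]
baseFR [0.6171 0.3297 0.008 ]
trayNL [0.3786 0.4567 0.026 ]
trayNR [0.3786 0.3305 0.026 ]
trayFL [0.5066 0.4535 0.026 ]
trayFR [0.5047 0.3313 0.026 ]
rodtop [0.5927 0.3985 0.304 ]
housing [0.4538 0.1963 0.086 ]
flange [0.5871 0.2875 0.01  ]
bottle [0.5262 0.5742 0.147 ]
jar [0.4436 0.6098 0.076 ]
hL [0.437  0.2466 0.15  ]
hR [0.4575 0.1694 0.15  ]
```

View pics/c1.png

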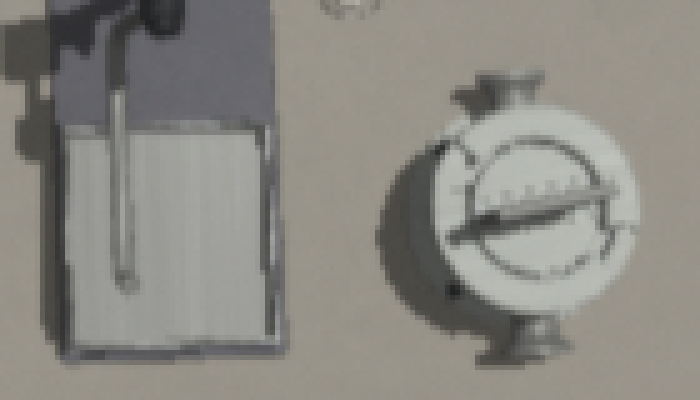

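The crop confirms the large element, sitting in the ported housing: its handle runs from (450,238) to (615,188), and the hanger peg tip is at (127,282). Next I'll extract the swing and set off.

Run:
```python
from h import *
np.set_printoptions(precision=4,suppress=True)
a=np.load("pics/swing.npy"); med=np.median(a,axis=0)
d=np.abs(a-med).sum(3)
for k in range(len(a)):
    r=d[k,268:279,258:310].sum(0); r=np.where(r>250,r,0); x=np.where(r>0)[0]+258
    print(k,x.tolist())
f,cx,cy,R,t=cam("top"); print("cam",-R.T@t)
for y in(.34,.393,.44): print(y,proj("top",(.43,y,.164)))
```

```text
0 [266, 267, 268, 269, 270]
1 [264, 265, 267, 268]
2 [266, 267, 269]
3 [258, 259, 260, 267, 271, 272, 274, 275]
4 [265, 266, 267, 268, 278, 279, 280, 281, 282]
5 [267, 272, 273, 274, 275, 276, 287, 288, 289, 290, 291]
6 [267, 278, 279, 280, 281, 282, 294, 295, 296, 297, 298]
7 [267, 282, 283, 284, 285, 299, 300, 301, 302]
8 [267, 282, 283, 284, 285, 286, 299, 300, 301, 302, 303]
9 [267, 280, 281, 282, 283, 296, 297, 298, 299, 300]
10 [267, 274, 275, 276, 277, 278, 289, 290, 291, 292, 293]
11 [267, 268, 269, 270, 271, 281, 282, 283, 284, 285]
12 [258, 259, 260, 261, 262, 263, 264, 267, 273, 274, 276, 277]
13 [267, 268, 270, 271]
14 [264, 265, 266, 267, 268]
15 [265, 266, 267, 268, 269]
cam [0.3895 0.4038 1.4463]
0.34 (np.float64(305.8767339972263), np.float64(274.72932029780725))
0.393 (np.float64(285.18518377974067), np.float64(275.0527303846228))
0.44 (np.float64(266.83955842091194), np.float64(275.339473534731))
```

Request:
{"api": "carry_out", "payload": {"moves": [100,1,4,1.5,0.15,100,1.5,5,2,0.15,100,1.5,5,2,0.15,100,1.5,5,1.5,0.15,100,1.5,5,0,0.15,100,1.5,5,0,0.15,100,1.5,5,0,0.15,100,1.5,5,0,0.15,100,1.5,5,0,0.15,100,1.5,5,0,0.1]}}

```text
clock: 1.9
position: [0.3006, -0.0866, 0.2963]
ee_rot: [0.001, 0.644, 0.765, 0.0]
contact_force: [1.5, -0.1, -0.2]
width: 0.0855
```

Request:
{"api": "carry_out", "payload": {"moves": [50,0,5,0,0,0,1,5,0,0,0,3,4,0,0,0,4,3,0,0,0,4,2,0,0,0,3,0,0,0,0,0,0,0,0,0,0,0,0,0,0,0,0,0,0,0,0,0,0,0]}}

```text
clock: 2.9
position: [0.4494, 0.1003, 0.2962]
ee_rot: [0.0, 0.646, 0.764, 0.0]
contact_force: [0.4, 0.0, 0.8]
width: 0.0005
```

```bash
cat >> h.py <<'E'
from scipy.spatial.transform import Rotation as Ro
def wpose():
    s=manip.get_state(); q=s["ee_rot"]; T=np.eye(4); T[:3,:3]=Ro.from_quat([q[1],q[2],q[3],q[0]]).as_matrix(); T[:3,3]=s["position"]
    i=manip.camera_info("wrist"); return T@i["hand_eye"]
def wun(C,u,v,z):
    i=manip.camera_info("wrist"); f=210/np.tan(np.radians(i["fov_y"])/2)
    x,y=u-i["cx"],v-i["cy"]; r=np.hypot(x,y); th=r/f
    d=C[:3,:3]@np.array([np.sin(th)*x/r,np.sin(th)*y/r,np.cos(th)]); c=C[:3,3]; return c+d*(z-c[2])/d[2]
def wproj(C,p):
    i=manip.camera_info("wrist"); f=210/np.tan(np.radians(i["fov_y"])/2)
    q=C[:3,:3].T@(np.array(p)-C[:3,3]); r=np.hypot(q[0],q[1]); th=np.arctan2(r,q[2]); return i["cx"]+f*th*q[0]/r,i["cy"]+f*th*q[1]/r
E
python3 - <<'E'
from h import *
C=wpose(); np.save("pics/C1.npy",C); save("wrist","w1.png",None,800/560); print(C,wproj(C,(.454,.196,.158)),manip.get_state()["position"])
E
```

```text
[[ 0.98608549  0.158679    0.04956193  0.43794867]
 [ 0.16623251 -0.94384112 -0.28553579  0.17269011]
 [ 0.00147005  0.2898015  -0.95708564  0.43804499]
 [ 0.          0.          0.          1.        ]] (np.float64(301.6981878811513), np.float64(92.07490114782716)) [0.44949101 0.10027445 0.29629818]
```

View pics/w1.png

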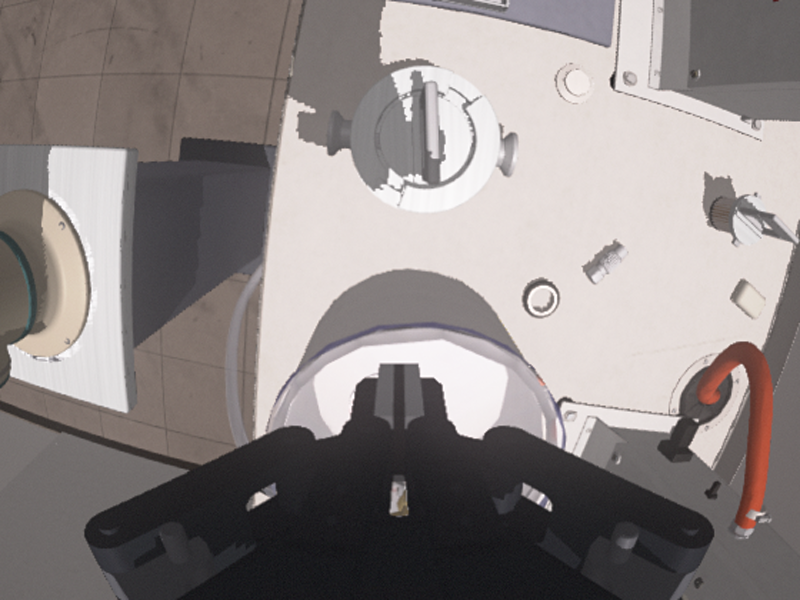

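Wrist view: housing rim centre is at about (425,139), the handle's top edge runs from (431,83) to (432,157), and the flange is at (575,83). The small decoy is at (745,215).

Run:
```python
from h import *
np.set_printoptions(precision=4,suppress=True)
C=np.load("pics/C1.npy"); g=lambda u,v,z:wun(C,u*.7,v*.7,z)
a,b=g(431,83,.158),g(432,157,.158); print("handle",a,b,np.linalg.norm(a-b),(a+b)/2,np.degrees(np.arctan2(*(a-b)[[1,0]])))
print("rimL/R",g(351,139,.086),g(500,139,.086),"T/B",g(425,66,.086),g(425,212,.086))
p,q=g(333,132,.055),g(514,153,.055); print("ports",p,q,np.linalg.norm(p-q),(p+q)/2,np.degrees(np.arctan2(*(q-p)[[1,0]])))
print("flange",g(575,81,.01))
c=cv2.imread("pics/w1.png")[60:215,320:520]; cv2.imwrite("pics/c2.png",cv2.resize(c,None,fx=3.8,fy=3.8,interpolation=3))
```

```text
handle [0.449  0.2254 0.158 ] [0.4572 0.1809 0.158 ] 0.04520054162699839 [0.4531 0.2031 0.158 ] 100.45861331713192
rimL/R [0.4002 0.1867 0.086 ] [0.5105 0.2068 0.086 ] T/B [0.4453 0.2513 0.086 ] [0.4643 0.1409 0.086 ]
ports [0.3814 0.1916 0.055 ] [0.5308 0.2009 0.055 ] 0.14967991289400703 [0.4561 0.1963 0.055 ] 3.539866106766043
flange [0.5887 0.2878 0.01  ]
```

View pics/c2.png

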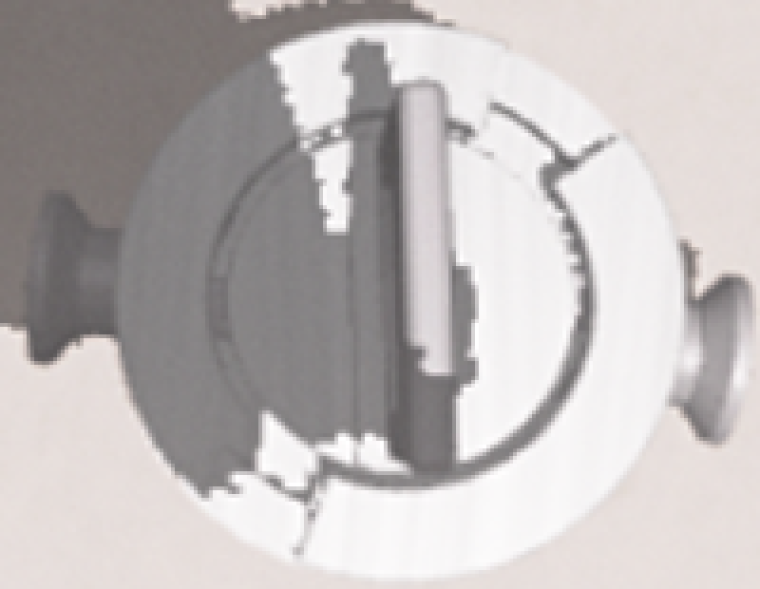

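Housing centre measures (0.455, 0.196), with its x axis at 3.5° and the element's x at about 11°. The hanger is plumb at y≈0.397. Now I'll go beside the hanger, on its -y side.

Request:
{"api": "carry_out", "payload": {"moves": [0,-0.5,5,0,-0.1,0,-0.4,5,0,-0.07,0,0,5,-1,0,0,0,4.5,-3,0,0,0,1,-4,0,0,0,0,-4,0,0,0,0,-3.5,0,0,0,0,0,0,0,0,0,0,0,0,0,0,0,0]}}

```text
clock: 3.95
position: [0.443, 0.3014, 0.1458]
ee_rot: [0.001, 0.708, 0.706, 0.002]
contact_force: [0.3, 0.7, 0.5]
width: -0.0001
```

Request:
{"api": "carry_out", "payload": {"moves": [0,0,0.3,0,0,0,0,0.3,0,0,0,0,0.3,0,0,0,0,0.3,0,0,0,0,0.3,0,0,0,0,0.3,0,0,0,0,0.3,0,0,0,0,0.3,0,0,0,0,0.2,0,0,0,0,0.2,0,0]}}

```text
clock: 4.95
position: [0.4414, 0.329, 0.1433]
ee_rot: [0.0, 0.708, 0.706, -0.0]
contact_force: [0.6, -0.8, 0.5]
width: -0.0002
```

Request:
{"api": "carry_out", "payload": {"moves": [0,0,0.2,0,0,0,0,0.2,0,0,0,0,0.2,0,0,0,0,0.2,0,0,0,0,0.2,0,0,0,0,0.2,0,0,0,0,0.2,0,0,0,0,0.2,0,0,0,0,0.2,0,0,0,0,0.2,0,0]}}

```text
clock: 5.95
position: [0.4414, 0.349, 0.1434]
ee_rot: [0.0, 0.708, 0.706, 0.0]
contact_force: [0.2, -0.8, 0.3]
width: 0.0
```

Request:
{"api": "carry_out", "payload": {"moves": [0,0,0.2,0,0,0,0,0.2,0,0,0,0,0.2,0,0,0,0,0.2,0,0,0,0,0.2,0,0,0,0,0.2,0,0,0,0,0.2,0,0,0,0,0.2,0,0,0,0,0.2,0,0,0,0,0.2,0,0]}}

```text
clock: 6.95
position: [0.4414, 0.369, 0.1434]
ee_rot: [0.0, 0.708, 0.706, 0.0]
contact_force: [-0.6, -0.6, 0.0]
width: -0.0001
```

Request:
{"api": "carry_out", "payload": {"moves": [0,0,0.2,0,0,0,0,0.2,0,0,0,0,0.2,0,0,0,0,0.2,0,0,0,0,0.2,0,0,0,0,0.1,0,0,0,0,0,0,0,0,0,0,0,0,0,0,0,0,0,0,0,0,0,0]}}

```text
clock: 7.95
position: [0.4415, 0.3798, 0.1434]
ee_rot: [0.0, 0.708, 0.706, 0.0]
contact_force: [-0.1, 0.4, 0.3]
width: -0.0002
```

```bash
cat > sw.py <<'E'
from h import *
a=np.array([manip.get_image("top") for _ in range(8)]).astype(int); d=np.abs(a-a[0]).sum(3)
print("maxdiff",[int(d[k,240:300,255:315].max()) for k in range(8)],[int((d[k,240:300,255:315]>60).sum()) for k in range(8)])
cv2.imwrite("pics/sw.png",cv2.resize(a[-1][205:315,240:390].astype(np.uint8),None,fx=5,fy=5,interpolation=3)[:,:,::-1]); s=manip.get_state(); print(s["position"],s["contact_force"])
E
python3 sw.py
```

```text
maxdiff [0, 162, 162, 223, 160, 160, 73, 74] [0, 9, 36, 51, 20, 10, 1, 1]
[0.4414083  0.3798291  0.14337151] [ 0.33825655 -0.22969688  0.24263973]
```

View pics/sw.png

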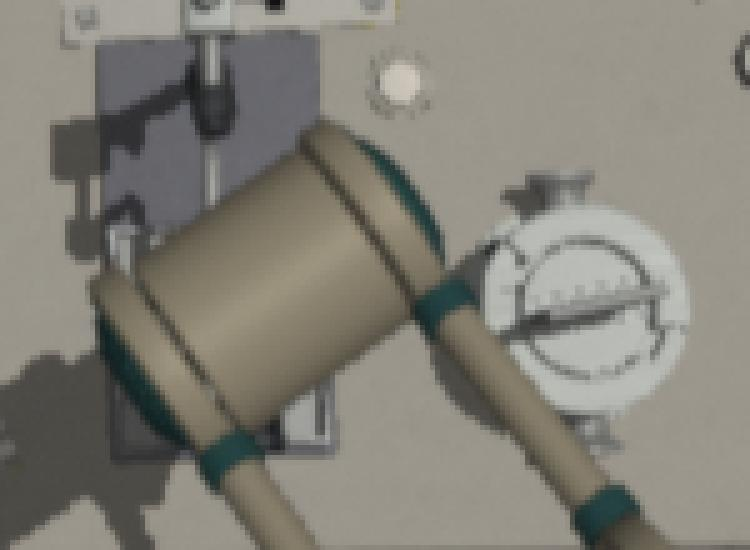

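The arm hides the peg, but the shank end shows at (212,170) and is still moving slightly. I'll push a few mm past plumb and hold.

Request:
{"api": "carry_out", "payload": {"moves": [0,0,0.1,0,0,0,0,0.1,0,0,0,0,0.1,0,0,0,0,0.1,0,0,0,0,0.1,0,0,0,0,0.1,0,0,0,0,0.1,0,0,0,0,0,0,0,0,0,0,0,0,0,0,0,0,0]}}

```text
clock: 9.35
position: [0.4414, 0.3868, 0.1434]
ee_rot: [0.0, 0.708, 0.706, 0.0]
contact_force: [0.1, 0.2, 1.0]
width: 0.0005
```

Request:
{"api": "carry_out", "payload": {"moves": [0,0,0,0,0,0,0,0,0,0,0,0,0,0,0,0,0,0,0,0,0,0,0,0,0,0,0,0,0,0,0,0,0,0,0,0,0,0,0,0,0,0,0,0,0,0,0,0,0,0]}}

```text
clock: 10.35
position: [0.4414, 0.3868, 0.1434]
ee_rot: [0.0, 0.708, 0.706, -0.0]
contact_force: [-0.6, 0.4, 0.5]
width: 0.0002
```

```bash
python3 sw.py
python3 - <<'E'
import cv2,numpy as np
a=cv2.imread("pics/sw.png"); b=a[2::5,2::5]; 
for r in range(29,45,3): print(b[r,34:52].sum(1).tolist())
E
```

```text
maxdiff [0, 13, 11, 9, 10, 11, 10, 9] [0, 0, 0, 0, 0, 0, 0, 0]
[0.44144921 0.38686992 0.1433613 ] [-0.46605514 -0.20603827  0.21037275]
[309, 313, 313, 305, 241, 279, 322, 311, 278, 307, 318, 317, 314, 318, 315, 318, 324, 321]
[309, 310, 310, 307, 272, 341, 433, 374, 295, 303, 315, 319, 320, 323, 321, 317, 285, 243]
[314, 314, 313, 306, 263, 339, 451, 388, 302, 308, 310, 287, 271, 246, 230, 240, 253, 262]
[318, 317, 313, 310, 270, 331, 427, 346, 250, 232, 230, 242, 257, 264, 273, 286, 295, 304]
[316, 315, 309, 281, 235, 225, 233, 248, 256, 269, 279, 289, 299, 306, 312, 317, 324, 330]
[240, 226, 232, 246, 262, 273, 281, 292, 297, 305, 314, 323, 326, 333, 339, 342, 344, 352]
```

Hanger is still, resting on the finger. Now I'll back off gently.

Request:
{"api": "carry_out", "payload": {"moves": [0,0,-0.05,0,0,0,0,-0.05,0,0,0,0,-0.05,0,0,0,0,-0.05,0,0,0,0,-0.05,0,0,0,0,-0.05,0,0,0,0,-0.05,0,0,0,0,-0.05,0,0,0,0,-0.05,0,0,0,0,-0.05,0,0]}}

```text
clock: 11.75
position: [0.4415, 0.3818, 0.1434]
ee_rot: [0.0, 0.708, 0.706, 0.0]
contact_force: [0.1, 0.4, -0.1]
width: 0.0001
```

Request:
{"api": "carry_out", "payload": {"moves": [0,0,-0.05,0,0,0,0,-0.05,0,0,0,0,-0.05,0,0,0,0,-0.05,0,0,0,0,-0.05,0,0,0,0,-0.1,0,0,0,0,-0.2,0,0,0,0,-0.5,0,0,0,0,-1.5,0,0,0,0,-3,0,0]}}

```text
clock: 12.75
position: [0.4416, 0.3263, 0.1433]
ee_rot: [0.0, 0.707, 0.707, 0.0]
contact_force: [0.4, -0.4, -0.2]
width: -0.0001
```

Request:
{"api": "carry_out", "payload": {"moves": [0,0,-2,3,0,0,0,-2,4,0.1,30,0,-3,4,0.09,60,0,-3,3,0,60,0.5,-2.5,0,0,60,0.5,0,0,0,60,0,0,0,0,60,0,0,0,0,60,0,0,0,0,60,0,0,0,0]}}

```text
clock: 13.75
position: [0.451, 0.202, 0.2828]
ee_rot: [-0.0, 0.637, 0.771, -0.0]
contact_force: [-0.8, -0.3, 1.0]
width: 0.0514
```

Run:
```python
from h import *
a=np.array([manip.get_image("top") for _ in range(15)]).astype(int)
med=np.median(a,axis=0);d=np.abs(a-med).sum(3)[:,255:300,255:315]
print(d.max((1,2)),(d>60).sum((1,2)))
for r in(265,270,275,280): print(a[0][r,265:305].sum(1).tolist(),a[7][r,265:305].sum(1).tolist())
print(manip.get_state()["position"])
cv2.imwrite("pics/sw2.png",cv2.resize(a[-1][205:315,240:390].astype(np.uint8),None,fx=5,fy=5,interpolation=3)[:,:,::-1])
```

```text
[178. 178. 171. 100. 174. 182. 182. 182. 182. 179. 161. 135. 169. 179.
 180.] [22 20 16  6 13 25 34 38 32 24  9  4 10 14 13]
[469, 451, 286, 219, 241, 369, 461, 481, 481, 480, 479, 476, 482, 481, 478, 467, 400, 351, 420, 403, 400, 474, 496, 501, 503, 492, 491, 497, 500, 496, 500, 495, 505, 501, 498, 497, 479, 297, 241, 375] [471, 467, 439, 283, 228, 260, 442, 479, 480, 476, 479, 476, 481, 481, 477, 473, 460, 332, 368, 458, 398, 471, 496, 503, 503, 494, 490, 494, 500, 494, 502, 494, 504, 502, 497, 496, 479, 298, 239, 373]
[472, 467, 440, 282, 228, 261, 442, 479, 485, 479, 479, 477, 475, 480, 479, 472, 454, 347, 394, 436, 400, 468, 496, 500, 502, 492, 487, 494, 496, 491, 496, 492, 498, 496, 495, 492, 475, 293, 237, 432] [472, 467, 440, 281, 224, 261, 441, 482, 484, 480, 477, 475, 477, 481, 479, 473, 457, 337, 370, 494, 413, 400, 482, 500, 505, 490, 488, 494, 497, 492, 496, 492, 498, 498, 494, 493, 475, 293, 239, 432]
[469, 468, 444, 283, 225, 260, 441, 478, 483, 475, 475, 476, 471, 477, 479, 474, 459, 337, 373, 459, 405, 463, 495, 495, 503, 490, 488, 490, 490, 493, 493, 489, 491, 491, 488, 490, 469, 292, 262, 465] [469, 470, 446, 283, 225, 261, 442, 478, 486, 480, 477, 474, 475, 479, 477, 475, 458, 358, 365, 480, 403, 367, 477, 500, 503, 491, 486, 489, 493, 492, 494, 490, 490, 492, 489, 489, 470, 290, 263, 467]
[457, 470, 448, 288, 224, 261, 440, 477, 484, 481, 477, 475, 473, 473, 478, 474, 459, 335, 308, 363, 337, 392, 478, 499, 495, 491, 487, 485, 492, 490, 487, 490, 484, 483, 470, 412, 376, 261, 217, 200] [458, 467, 450, 287, 222, 260, 434, 476, 483, 482, 476, 474, 473, 473, 477, 474, 465, 395, 308, 353, 352, 376, 474, 496, 494, 488, 486, 490, 488, 489, 489, 491, 488, 482, 474, 409, 376, 262, 216, 200]
[0.45145604 0.20133609 0.28341176]
```

View pics/sw2.png

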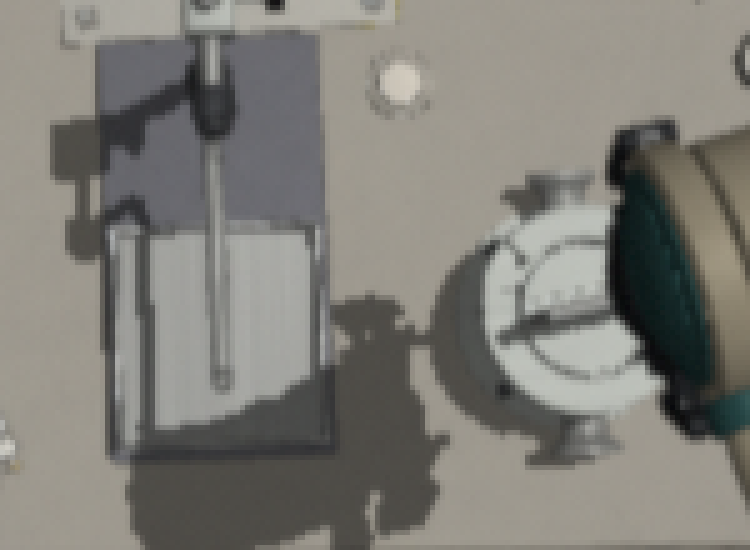

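The hanger hangs still (residual motion under about 1 mm). The peg runs from (213,140) to its tip at (222,382). Now grasp the element's tab.

Request:
{"api": "carry_out", "payload": {"moves": [60,0.35,-0.5,-4,0,60,0,0,-4,0,60,0,0,-4,0,60,0,0,-2,0,60,0,0,-1.2,0,60,0,0,0,0,0,0,0,0,0,0,0,0,0,0,0,0,0,0,0,0,0,0,0,0], "squeeze": 60}}

```text
clock: 15.5
position: [0.4551, 0.1965, 0.1322]
ee_rot: [0.0, 0.638, 0.77, 0.0]
contact_force: [-0.8, -0.7, 2.7]
width: 0.0071
```

Run:
```python
from h import *
np.set_printoptions(precision=4,suppress=True)
for u,v in((222,378),(220,330),(217,230),(214,150)): print(unproj("top",u/5+240-.4,v/5+205-.4,.164))
s=manip.get_state(); print(s["clock"],s["position"],s["width"],s["contact_force"],s["moment"])
```

```text
[0.417  0.3963 0.164 ]
[0.4414 0.3969 0.164 ]
[0.4926 0.3975 0.164 ]
[0.5341 0.3984 0.164 ]
15.5 [0.4551 0.1965 0.1322] 0.007067340661052824 [-0.8002 -0.7097  2.6957] [-0.0267  0.1054 -0.0069]
```

Request:
{"api": "carry_out", "payload": {"moves": [0,0,0,0,0.05,0,0,0,0,0.1,0,0,0,0,0.12,0,0,0,0,0.12,0,0,0,0,0.12,0,0,0,0,0.12,0,0,0,0,0.12,0,0,0,0,0.1,0,0,0,0,0.07,0,0,0,0,0]}}

```text
clock: 16.5
position: [0.4558, 0.1966, 0.1322]
ee_rot: [0.001, 0.229, 0.973, 0.001]
contact_force: [0.3, 0.3, 2.6]
width: 0.0065
```

Run:
```python
from h import *
s=manip.get_state(); print(s["position"],s["ee_rot"],s["width"],s["contact_force"],s["moment"])
C=wpose();save("wrist","w2.png",(120,0,460,290),2.0)
```

```text
[0.45581546 0.19659186 0.13217917] [1.08319447e-03 2.29362016e-01 9.73340375e-01 6.37658075e-04] 0.006454942723085394 [0.34520677 0.2629254  2.61338328] [ 0.07064986 -0.104205    0.03006524]
```

View pics/w2.png

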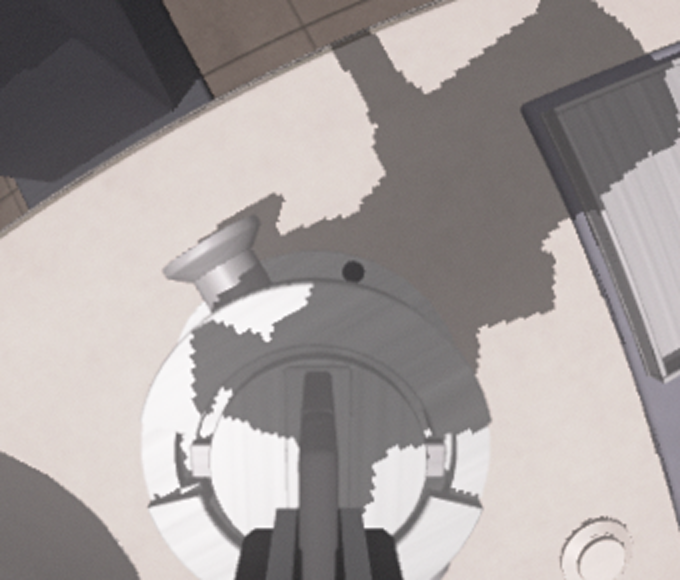

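The lugs sit in the rim gaps at (200,460) and (436,458), and the jaw is at 63.5°, which is 60° in the housing frame. Lift straight out.

Request:
{"api": "carry_out", "payload": {"moves": [0,0,0,0.5,0,0,0,0,1,0,0,0,0,1.5,0,0,0,0,1.5,0,0,0,0,1.5,0,0,0,0,1.5,0,0,0,0,1.5,0,0,0,0,1,0,0,0,0,0.3,0,0,0,0,0,0]}}

```text
clock: 17.55
position: [0.4549, 0.1963, 0.2346]
ee_rot: [0.0, 0.229, 0.973, 0.0]
contact_force: [-0.1, -0.0, -2.2]
width: 0.0069
```

Request:
{"api": "carry_out", "payload": {"moves": [0,-1.5,0.5,0,-0.05,0,-2,1,0,-0.11,0,-2,1,0,-0.12,0,-2,1.5,0,-0.12,0,-2,2.5,0,-0.12,0,-1,3,0,-0.12,0,0,3,0,-0.12,0,0,3,0,-0.12,0,0,3,0,-0.12,0,0,1.5,0,-0.09]}}

```text
clock: 18.55
position: [0.3494, 0.3985, 0.2332]
ee_rot: [-0.0, 0.702, 0.712, -0.0]
contact_force: [-0.5, -1.0, -3.1]
width: 0.0066
```

Request:
{"api": "carry_out", "payload": {"moves": [0,0,0,0,0,0,0,0,-1,0,0,0,0,-1.5,0,0,0,0,-1.5,0,0,0,0,-0.7,0,0,0,0,0,0,0,0,0,0,0,0,0,0,0,0,0,0,0,0,0,0,0,0,0,0]}}

```text
clock: 19.55
position: [0.3502, 0.3965, 0.1879]
ee_rot: [0.0, 0.701, 0.713, 0.001]
contact_force: [-0.7, 0.4, -1.6]
width: 0.0068
```

Run:
```python
from h import *
C=wpose(); s=manip.get_state(); print(s["position"],s["ee_rot"],s["width"],s["contact_force"])
a=manip.get_image("wrist"); b=manip.get_image("scene"); c=manip.get_image("top")
print(proj("scene",(.442,.3967,.164)))
im=np.hstack([cv2.resize(b[130:350,120:340],(600,600),interpolation=3),cv2.resize(c[200:320,230:330],(200,240),interpolation=3).repeat(1,0) if 0 else np.zeros((600,0,3),np.uint8)])
cv2.imwrite("pics/s2.png",im[:,:,::-1])
print(proj("top",(.442,.3967,.164)))
```

```text
[0.35016922 0.39653804 0.18791114] [8.10104981e-05 7.00671376e-01 7.13483905e-01 5.77507986e-04] 0.006794578214524205 [-0.73311261  0.40773284 -1.60479263]
(np.float64(208.41927023757674), np.float64(250.123244598723))
(np.float64(283.660673492176), np.float64(270.35070154526085))
```

View pics/s2.png

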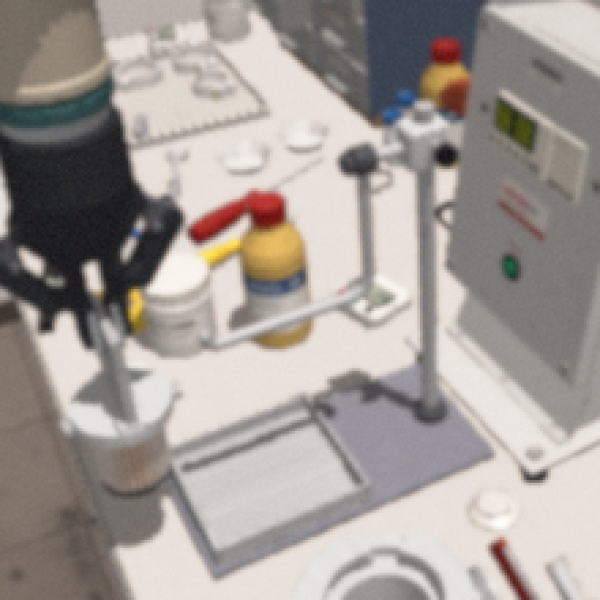

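The element is held upright at (120,400) in front of the peg tip at (210,345), and the hanger is still. Slide the eye over the upturned end.

Request:
{"api": "carry_out", "payload": {"moves": [0,0.7,0,0,0,0,1.2,0,0,0,0,1.2,0,0,0,0,1.2,0,0,0,0,1.2,0,0,0,0,1.2,0,0,0,0,1.2,0,0,0,0,1.2,0,0,0,0,0.5,0,0,0,0,0,0,0,0]}}

```text
clock: 20.7
position: [0.4468, 0.3963, 0.1872]
ee_rot: [0.0, 0.701, 0.713, -0.0]
contact_force: [-0.1, -0.1, -2.4]
width: 0.0067
```

Run:
```python
from h import *
s=manip.get_state(); print(s["position"],s["width"],s["contact_force"])
b=manip.get_image("scene")
cv2.imwrite("pics/s3.png",cv2.resize(b[170:330,130:290],(640,640)[:1]*2 if 0 else (600,600),interpolation=3)[:,:,::-1])
```

```text
[0.4467986  0.39630592 0.18717447] 0.00673316832297207 [-0.12884953 -0.0803668  -2.397782  ]
```

View pics/s3.png

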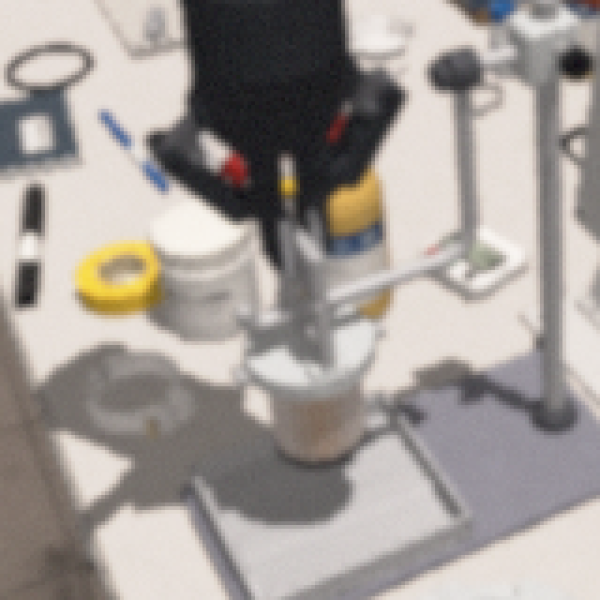

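The peg passes through the eye: its tip shows in front at (250,320) and its rear part leaves at (335,300). Lower until it rests.

Request:
{"api": "carry_out", "payload": {"moves": [0,0,0,-0.3,0,0,0,0,-0.3,0,0,0,0,-0.3,0,0,0,0,-0.3,0,0,0,0,-0.2,0,0,0,0,-0.1,0,0,0,0,-0.1,0,0,0,0,0,0,0,0,0,0,0,0,0,0,0,0]}}

```text
clock: 21.75
position: [0.446, 0.3964, 0.1715]
ee_rot: [0.0, 0.701, 0.713, 0.0]
contact_force: [0.5, 0.0, -2.5]
width: 0.0069
```

Request:
{"api": "carry_out", "payload": {"moves": [0,0,0,-0.05,0,0,0,0,-0.05,0,0,0,0,-0.05,0,0,0,0,-0.05,0,0,0,0,-0.05,0,0,0,0,-0.05,0,0,0,0,0,0,0,0,0,0,0,0,0,0,0,0,0,0,0,0,0]}}

```text
clock: 22.75
position: [0.446, 0.3969, 0.1698]
ee_rot: [-0.0, 0.701, 0.713, 0.001]
contact_force: [-2.0, -0.6, 6.7]
width: 0.0069
```

Contact felt at the expected height (eye top ≈ 0.164). Relieve the load, open a little and rise straight.

Request:
{"api": "carry_out", "payload": {"moves": [0,0,0,0.05,0,0,0,0,0.03,0,0,0,0,0,0,7,0,0,0,0,10,0,0,0,0,14,0,0,0,0,16,0,0,0,0,16,0,0,0,0,16,0,0,0,0,16,0,0,0,0]}}

```text
clock: 23.75
position: [0.446, 0.3963, 0.169]
ee_rot: [0.0, 0.701, 0.713, -0.0]
contact_force: [-0.1, 0.2, 0.6]
width: 0.0139
```

Run:
```python
from h import *
s=manip.get_state(); print(s["position"],s["width"],s["contact_force"],s["moment"])
b=manip.get_image("scene")
cv2.imwrite("pics/s4.png",cv2.resize(b[190:310,150:270],(600,600),interpolation=3)[:,:,::-1])
```

```text
[0.44597753 0.3963162  0.16904324] 0.013895794947735622 [-0.0955579   0.1838138   0.56344057] [ 0.03736026  0.0485085  -0.03767884]
```

View pics/s4.png

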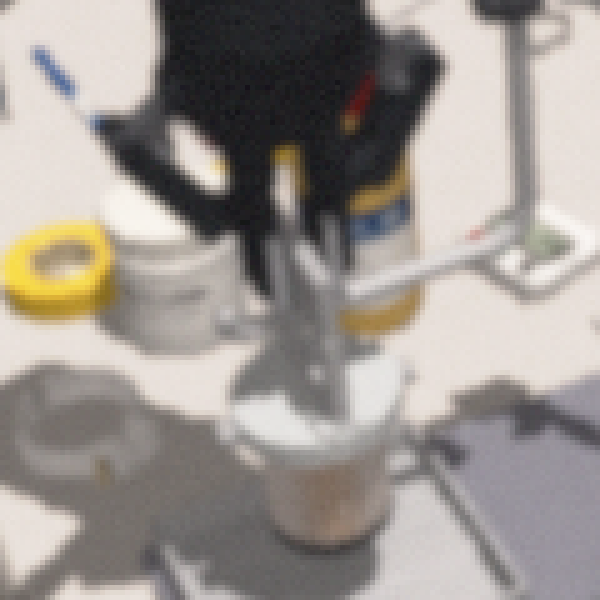

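The element hangs on the peg inside the upturned end at (225,325), and the gripper is unloaded. Withdraw straight up.

Request:
{"api": "carry_out", "payload": {"moves": [16,0,0,0.2,0,16,0,0,0.3,0,16,0,0,0.4,0,16,0,0,0.5,0,16,0,0,0.6,0,16,0,0,0.8,0,16,0,0,1,0,16,0,0,1.5,0,16,0,0,2,0,16,0,0,2,0]}}

```text
clock: 24.8
position: [0.4459, 0.3963, 0.2635]
ee_rot: [0.0, 0.701, 0.713, 0.0]
contact_force: [0.4, -0.3, -0.0]
width: 0.0135
```

Request:
{"api": "carry_out", "payload": {"moves": [16,-2,-1,3,0,16,-3,-2,2,0,16,-3,-4,0,0,16,-3,-5,0,0,16,-3,-5,0,0,16,0,-5,0,0,16,0,-5,0,0,16,0,-5,0,0,16,0,0,0,0,16,0,0,0,0]}}

```text
clock: 25.8
position: [0.3147, 0.0895, 0.313]
ee_rot: [0.0, 0.703, 0.712, 0.001]
contact_force: [0.2, 0.7, 0.1]
width: 0.0138
```

```bash
cat > fin.py <<'E'
from h import *
s=manip.get_state(); print(s["clock"],s["position"],s["width"],s["contact_force"])
a=np.array([manip.get_image("scene") for _ in range(15)]).astype(int)
med=np.median(a,axis=0); d=np.abs(a-med).sum(3)[:,190:330,150:290]; print(d.max((1,2)),(d>60).sum((1,2)))
t=manip.get_image("top")
im=np.hstack([cv2.resize(a[-1][170:330,150:270].astype(np.uint8),(450,600),interpolation=3),cv2.resize(t[205:325,200:270+0] if 0 else t[200:320,200:270],(350,600),interpolation=3)])
cv2.imwrite("pics/fin.png",im[:,:,::-1])
E
python3 fin.py
```

```text
25.8 [0.3147187  0.08950709 0.31302166] 0.013775383907421971 [0.18994301 0.72395412 0.10818032]
[203. 107. 106. 154. 138. 135. 130. 120. 101.  77.  82.  92. 112. 119.
 128.] [643 182  45 149 153 141 107  69  17   5  11  26  66 123 172]
```

View pics/fin.png

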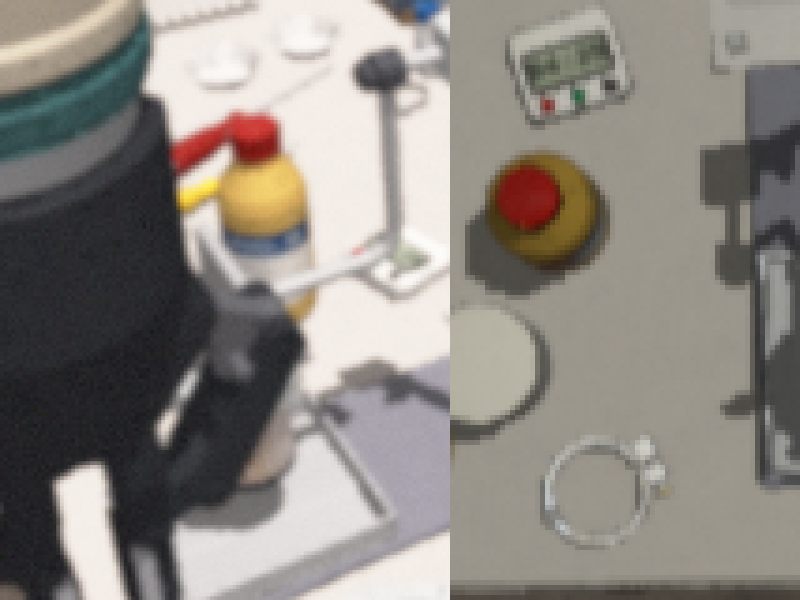

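The arm blocks the scene view; the bottle and jar stand where they were, and the element hangs over the tray. Twelve pictures are used up, so further checks are numeric only. I'll move the arm clear and let the element settle.

Request:
{"api": "carry_out", "payload": {"moves": [16,0,-5,0,0,16,0,-5,0,0,16,-1,-5,0,0,16,-1,-5,0,0,16,0,-5,0,0,16,0,-5,0,0,16,0,0,0,0,16,0,0,0,0,16,0,0,0,0,16,0,0,0,0]}}

```text
clock: 27.6
position: [0.295, -0.2061, 0.3122]
ee_rot: [0.0, 0.7, 0.714, 0.0]
contact_force: [-0.2, -0.2, 0.9]
width: 0.0136
```

```bash
cat > mot.py <<'E'
from h import *
a=[];
for _ in range(16): a.append((manip.get_image("scene"),))
G=np.array([cv2.cvtColor(x[0],cv2.COLOR_RGB2GRAY) for x in a]).astype(np.float32)[:,232:302,175:225]
print("clock",manip.get_state()["clock"])
for k in range(16):
    (dx,dy),r=cv2.phaseCorrelate(G[0],G[k]); print(round(dx,2),round(dy,2),end=" | ")
print(); cv2.imwrite("pics/roi.png",G[0])
t0=np.load("pics/top0.npy").astype(int); t=manip.get_image("top").astype(int)
for n,(u,v,w) in dict(bottle=(219,243,16),jar=(206,273,16),flange=(320,222,10)).items():
    A=cv2.cvtColor(t0.astype(np.uint8),7)[v-w:v+w,u-w:u+w].astype(np.float32);B=cv2.cvtColor(t.astype(np.uint8),7)[v-w:v+w,u-w:u+w].astype(np.float32)
    print(n,cv2.phaseCorrelate(A,B))
print("px/m lateral", np.subtract(proj("scene",(.446,.407,.1)),proj("scene",(.446,.397,.1))), proj("scene",(.446,.397,.05)))
E
python3 mot.py
```

```text
clock 28.4
0.0 0.0 | -13.55 -3.13 | 1.3 -0.52 | -5.5 -22.52 | 3.3 -1.98 | 21.64 -0.53 | 8.04 -0.57 | -6.57 16.65 | 19.96 -0.22 | -2.16 -28.08 | 15.76 19.45 | 1.51 1.57 | -10.67 21.57 | 15.99 -4.72 | 2.34 35.08 | -1.57 3.21 | 
bottle ((-0.03704580791680101, -0.042397369318759814), 0.9994082952616736)
jar ((0.024905621343387807, -0.03829147027939683), 0.9998975434573367)
flange ((0.07353374766156229, -0.021112247177578425), 0.9489254531264305)
px/m lateral [-1.73308686 -2.89508387] (np.float64(216.13673375368927), np.float64(291.3981672431173))[ WARN:0@9.560] global loadsave.cpp:1063 imwrite_ Unsupported depth image for selected encoder is fallbacked to CV_8U.
```

Request:
{"api": "carry_out", "payload": {"moves": [16,0,-5,0,0,16,-1,-5,0,0,16,-1,-5,0,0,16,-1,-5,0,0,16,-1,-5,0,0,16,-1,-5,0,0,16,0,0,0,0,16,0,0,0,0,16,0,0,0,0,16,0,0,0,0]}}

```text
clock: 29.45
position: [0.2463, -0.5013, 0.3126]
ee_rot: [0.0, 0.7, 0.714, 0.0]
contact_force: [-0.4, -0.4, 1.1]
width: 0.0134
```

```bash
cat > mot2.py <<'E'
from h import *
def series(n,r):
    G=np.array([cv2.cvtColor(manip.get_image(n),7) for _ in range(16)]).astype(np.float32)[:,r[1]:r[3],r[0]:r[2]]
    w=cv2.createHanningWindow(G.shape[:0:-1],cv2.CV_32F)
    print(n,[tuple(np.round(cv2.phaseCorrelate(G[0],g,w)[0],2)) for g in G]); d=np.abs(G-np.median(G,0)); print("  maxdiff",d.max((1,2)).astype(int).tolist(),"changed",(d>30).sum((1,2)).tolist())
print(manip.get_state()["clock"],manip.get_state()["position"])
series("top",(262,250,306,292)); series("scene",(170,225,240,305))
for z in(.06,.12,.2): print(np.round(proj("top",(.446,.397,z))),np.round(proj("scene",(.446,.397,z))))
E
python3 mot2.py
```

```text
29.45 [ 0.24626904 -0.50125008  0.3126384 ]
top [(np.float64(0.5), np.float64(0.5)), (np.float64(0.51), np.float64(0.46)), (np.float64(0.43), np.float64(0.37)), (np.float64(0.52), np.float64(0.34)), (np.float64(0.54), np.float64(0.42)), (np.float64(0.59), np.float64(0.47)), (np.float64(0.87), np.float64(0.35)), (np.float64(0.84), np.float64(0.28)), (np.float64(0.95), np.float64(0.28)), (np.float64(0.88), np.float64(0.3)), (np.float64(0.85), np.float64(0.34)), (np.float64(0.58), np.float64(0.45)), (np.float64(0.51), np.float64(0.36)), (np.float64(0.54), np.float64(0.34)), (np.float64(0.47), np.float64(0.35)), (np.float64(0.52), np.float64(0.47))]
  maxdiff [58, 59, 59, 55, 16, 58, 59, 59, 59, 59, 60, 58, 16, 55, 59, 58] changed [18, 17, 14, 5, 0, 5, 15, 25, 28, 26, 15, 5, 0, 5, 14, 17]
scene [(np.float64(0.0), np.float64(0.0)), (np.float64(-0.08), np.float64(0.01)), (np.float64(0.04), np.float64(0.14)), (np.float64(0.14), np.float64(0.07)), (np.float64(0.09), np.float64(0.15)), (np.float64(0.1), np.float64(0.19)), (np.float64(0.2), np.float64(0.26)), (np.float64(0.11), np.float64(0.39)), (np.float64(0.06), np.float64(0.38)), (np.float64(0.28), np.float64(0.23)), (np.float64(0.1), np.float64(0.23)), (np.float64(0.08), np.float64(0.18)), (np.float64(0.05), np.float64(0.13)), (np.float64(0.06), np.float64(0.1)), (np.float64(0.03), np.float64(0.04)), (np.float64(0.01), np.float64(0.02))]
  maxdiff [22, 21, 13, 14, 15, 26, 28, 31, 30, 29, 28, 27, 16, 14, 15, 22] changed [0, 0, 0, 0, 0, 0, 0, 1, 0, 0, 0, 0, 0, 0, 0, 0]
[283. 270.] [216. 288.]
[283. 270.] [213. 266.]
[284. 268.] [208. 235.]
```

Swing is only about ±0.7 mm. A few more seconds to settle, then recheck.

Request:
{"api": "carry_out", "payload": {"moves": [16,0,0,0,0,16,0,0,0,0,16,0,0,0,0,16,0,0,0,0,16,0,0,0,0,16,0,0,0,0,16,0,0,0,0,16,0,0,0,0,16,0,0,0,0,16,0,0,0,0]}}

```text
clock: 32.05
position: [0.2458, -0.5026, 0.3121]
ee_rot: [-0.0, 0.701, 0.713, 0.0]
contact_force: [1.0, 0.6, -0.2]
width: 0.0139
```

Request:
{"api": "carry_out", "payload": {"moves": [16,0,0,0,0,16,0,0,0,0,16,0,0,0,0,16,0,0,0,0,16,0,0,0,0,16,0,0,0,0,16,0,0,0,0,16,0,0,0,0,16,0,0,0,0,16,0,0,0,0]}}

```text
clock: 33.05
position: [0.2459, -0.5026, 0.3122]
ee_rot: [0.0, 0.701, 0.713, 0.0]
contact_force: [-0.5, -0.6, 0.6]
width: 0.0137
```

Request:
{"api": "carry_out", "payload": {"moves": [16,0,0,0,0,16,0,0,0,0,16,0,0,0,0,16,0,0,0,0,16,0,0,0,0,16,0,0,0,0,16,0,0,0,0,16,0,0,0,0,16,0,0,0,0,16,0,0,0,0]}}

```text
clock: 34.05
position: [0.2459, -0.5026, 0.3122]
ee_rot: [0.0, 0.701, 0.713, 0.0]
contact_force: [-0.1, -0.5, 0.4]
width: 0.0138
```

Request:
{"api": "carry_out", "payload": {"moves": [16,0,0,0,0,16,0,0,0,0,16,0,0,0,0,16,0,0,0,0,16,0,0,0,0,16,0,0,0,0,16,0,0,0,0,16,0,0,0,0,16,0,0,0,0,16,0,0,0,0]}}

```text
clock: 35.05
position: [0.2459, -0.5026, 0.3122]
ee_rot: [0.0, 0.701, 0.713, 0.0]
contact_force: [-0.5, 0.1, -0.7]
width: 0.0136
```

```bash
python3 mot2.py
python3 - <<'E'
from rig import manip
print(manip.get_state()["clock"]); print(manip.sign_off())
E
```

```text
35.05 [ 0.24586952 -0.5026213   0.31215615]
top [(np.float64(0.5), np.float64(0.5)), (np.float64(0.44), np.float64(0.47)), (np.float64(0.55), np.float64(0.45)), (np.float64(0.48), np.float64(0.42)), (np.float64(0.58), np.float64(0.46)), (np.float64(0.62), np.float64(0.48)), (np.float64(0.87), np.float64(0.47)), (np.float64(0.93), np.float64(0.32)), (np.float64(0.85), np.float64(0.36)), (np.float64(0.86), np.float64(0.39)), (np.float64(0.68), np.float64(0.46)), (np.float64(0.61), np.float64(0.59)), (np.float64(0.51), np.float64(0.45)), (np.float64(0.51), np.float64(0.42)), (np.float64(0.43), np.float64(0.46)), (np.float64(0.51), np.float64(0.55))]
  maxdiff [59, 59, 57, 36, 26, 58, 60, 61, 60, 60, 58, 42, 35, 55, 59, 59] changed [18, 16, 9, 2, 0, 7, 15, 21, 21, 16, 8, 2, 1, 7, 14, 17]
scene [(np.float64(0.0), np.float64(-0.0)), (np.float64(-0.02), np.float64(-0.02)), (np.float64(0.11), np.float64(0.09)), (np.float64(0.03), np.float64(0.07)), (np.float64(0.01), np.float64(0.12)), (np.float64(0.11), np.float64(0.2)), (np.float64(0.16), np.float64(0.21)), (np.float64(0.07), np.float64(0.3)), (np.float64(0.14), np.float64(0.25)), (np.float64(0.03), np.float64(0.29)), (np.float64(0.15), np.float64(0.25)), (np.float64(0.12), np.float64(0.06)), (np.float64(0.1), np.float64(0.01)), (np.float64(0.08), np.float64(-0.02)), (np.float64(-0.02), np.float64(0.03)), (np.float64(-0.05), np.float64(-0.14))]
  maxdiff [21, 20, 14, 15, 13, 28, 28, 28, 28, 28, 26, 20, 16, 16, 20, 20] changed [0, 0, 0, 0, 0, 0, 0, 0, 0, 0, 0, 0, 0, 0, 0, 0]
[283. 270.] [216. 288.]
[283. 270.] [213. 266.]
[284. 268.] [208. 235.]
36.65
the job is handed in; nothing more can be done
None
```

The oil-mist filter element is out of its housing and hanging on the hanger's peg over the tray. I handed the job in at about 36.7 s of the 64 s allowed.

- **Steadying the hanger:** I steadied it with the closed fingers from its -y side and backed off slowly. The motion left was under about 1 mm.
- **Removing the element:** I gripped the handle tab, turned it about 52° anticlockwise to 60° in the housing frame, and saw both lugs in the rim gaps. Then I lifted it straight out.
- **Hanging it:** I slid the eye over the upturned end and lowered it until I felt contact at the expected height. I then opened the gripper slightly and withdrew upward, and the arm ended well clear of everything.

**Last checks:**
- **Residual swing:** the element still swings very slightly, about ±0.5–0.7 mm, and it had decayed only a little over the last 6 s.
- **Bystanders:** image comparison shows the oil bottle, jar and flange less than 0.1 pixel from where they started.
- **Wrist force:** at the ends of the moves it read at most about 7 N.
- **A failed check:** one motion measurement from the scene camera was useless, most likely because the arm was in the way. I moved the arm and repeated it.
- **Not seen by eye:** the 12-picture limit was used up, so the final state was confirmed by numbers only. The last picture of the hung element was partly blocked by the arm.

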